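Press the lens pins of an instrument cluster home in order

TASK

The three push pins that hold the lens on the blue instrument cluster still stand proud: with the fingertips, press each one gently until its head is fully home, the middle pin first, then the pin at the end with the plug spout, and last the pin at the plain end. Only press, one pin at a time: do not lift, tip or shove the cluster or lean hard on it, and leave the socket standing on its face and everything else on the bench where it is.

Things in the scene. Friction and masses are not known exactly. Their poses are not given: they have to be found in the camera images.
- cluster: loose blue car instrument cluster (0.6 to 1 kg) lying face up, turned any way round: rounded oblong 246 x 116 mm, face (blue frame, two black dials) 46 mm above the bench. Origin: centre of underside; x along its length towards the plug-spout end, z up. A grey spout 32 mm long at the +x end. Three steel push pins on its centre line: x = 0 (between dials), +85 (spout end), -85 mm (plain end).
- pin_middle_top (a point): middle pin, between the two dials. The head is a plain steel disc 18 mm across and 4 mm thick. Site: centre of the head's top face, about 58 to 60 mm above the bench at the start, 50 mm when fully home.
- pin_plug_top (a point): pin nearest the end with the plug spout. The head is a plain steel disc 18 mm across and 4 mm thick. Site: centre of the head's top face, about 58 to 60 mm above the bench at the start, 50 mm when fully home.
- pin_plain_top (a point): pin nearest the plain end. The head is a plain steel disc 18 mm across and 4 mm thick. Site: centre of the head's top face, about 58 to 60 mm above the bench at the start, 50 mm when fully home.
- pin_middle (a joint): middle push pin, travel straight down into the cluster in m: 0 = standing fully out (head underside 10 mm above the lens frame), 0.010 = fully home, head down on the frame. Starts at 0 to 0.002. Stiff friction fit: it moves at about 3 N and stays where it is left, with no spring; pulling it out again is not needed.
- pin_plug (a joint): plug-spout-end push pin, travel straight down into the cluster in m: 0 = standing fully out (head underside 10 mm above the lens frame), 0.010 = fully home, head down on the frame. Starts at 0 to 0.002. Stiff friction fit: it moves at about 3 N and stays where it is left, with no spring; pulling it out again is not needed.
- pin_plain (a joint): plain-end push pin, travel straight down into the cluster in m: 0 = standing fully out (head underside 10 mm above the lens frame), 0.010 = fully home, head down on the frame. Starts at 0 to 0.002. Stiff friction fit: it moves at about 3 N and stays where it is left, with no spring; pulling it out again is not needed.
- socket: small plain steel socket, a cylinder 18 mm across and 24 mm tall, standing upright on the cluster's lens face over the gauge of the plug-spout half (its foot 46 mm above the bench, 35 to 50 mm from the middle pin); loose bystander; origin under its centre
- screwdriver: screwdriver 190 mm long with an orange handle, lying beside the cluster; loose bystander
- jar: small closed glass jar 46 mm across and 58 mm tall, standing beside the cluster; loose bystander; origin under its centre
- gasket: flat brown cork gasket 104 x 60 x 5 mm lying beside the cluster; loose bystander
- tape: grey roll of tape, 96 mm across and 25 mm high, lying flat to the left; loose bystander
- spray: spray can 62 mm across and 160 mm tall, standing to the right; loose bystander; origin under its centre
- wrench: steel wrench 180 mm long, lying to the right; loose bystander

How it is judged:
On the way, in this order (a step that is already met when the one before it is completed fails the run):
1. the middle pin is home while both end pins still stand out (value of joint pin_middle above 0.008 m and value of joint each of pin_plug, pin_plain below 0.004 m), for 0.2 s.
2. the plug-spout pin is home too while the plain-end pin still stands out (value of joint each of pin_middle, pin_plug above 0.008 m and value of joint pin_plain below 0.004 m), for 0.2 s.
3. all three pins are home (value of joint each of pin_middle, pin_plug, pin_plain above 0.008 m), for 0.2 s.
At the end, for the whole second after the job is handed in: All three pins are pressed in by more than 8 mm of their 10 mm travel; the cluster lies flat and still on the bench within 30 mm of where it started; the socket still stands upright on it, and every bystander is within 30 mm of its start (all of step 3 and height (world z) of cluster below 0.004 m and angle between cluster's own z axis and vertical below 0.03 rad and distance of each of cluster, socket, screwdriver, jar, gasket, tape, spray, wrench from where it was at the start of the episode below 0.03 m and linear speed of cluster below 0.01 m/s and angle between socket's own z axis and vertical below 0.2 rad); the robot touches nothing.
It fails at once if the cluster is pressed harder than 30 N (contact force between any of the fingers, the arm and cluster above 30 N).
It fails at once if the cluster is lifted by more than 10 mm, tipped by more than 0.15 rad or shoved more than 30 mm (height (world z) of cluster above 0.01 m or angle between cluster's own z axis and vertical above 0.15 rad or distance of cluster from where it was at the start of the episode above 0.03 m).
It fails at once if another thing on the bench is moved more than 30 mm (distance of any of socket, screwdriver, jar, gasket, tape, spray, wrench from where it was at the start of the episode above 0.03 m).
It fails at once if the socket, jar or spray can is knocked over (angle between any of socket, jar, spray's own z axis and vertical above 0.5 rad).
It also fails if it takes over 51 s, if anything falls off the work surface, if the arm or the gripper's body presses on something with over 40 N, if the wrist force passes 120 N, or if a joint passes its speed limit or range.

ROBOT

A 6-joint arm with a two-finger parallel gripper is mounted at the origin on the work surface. World frame = base frame: x ahead of the robot, y to its left, z up, the work surface at z = 0. Lengths are in m, angles in rad, forces in N, time in s.
With the tool pointing down it reaches from about 0.35 to 0.85 m from the base axis. Payload 8.1 kg.
Tool frame: the origin (TCP) lies on the centre line of the jaws, within the pads' length; the fingertips stand 17 mm ahead of it and the grasp point (between the pads) lies 2 mm behind it; z points along the fingers, y is the line along which they close (so a half turn about z gives the same grasp; the last joint's range is limited). The gripper opens to 93 mm and grips with 3 to 60 N. Pads are 15 mm wide; open, the fingers measure 128 mm over their backs; the gripper's body (75 mm by 188 mm) begins 65 mm behind the grasp point.
Start: joints at [-1.367, 0.13, 1.488, -0, 1.523, -0.085], TCP at [0.171, -0.575, 0.236] pointing down, gripper open.
Joint ranges: [-2.96, 2.96], [-0.89, 2.26], [0.02, 2.5], [-1.34, 4.48], [0, 2.73], [-2.66, 2.66]. Speed limits (rad/s): [2.39, 2.39, 2.79, 3.14, 3.14, 3.14].

INTERFACE

Orientations are given as a rotation vector (axis times angle).
In Python, from plant import robot, optics, close_job, models gives the robot as it stands.
- The arm moves only by the shell command python3 -m inch 'ROWS' [OPENING] [FORCE]. ROWS is a JSON object of lists of equal length, an entry for each row: "travel": the shift along the tool's x, y, z in m, a list of three; "spin": the turn about the tool's z in rad. In form: {"travel": [[x, y, z], ...], "spin": [spin, ...]}. A call has 1 to 10 rows; each row is the pose to reach, as a shift and turn from the pose commanded when the call began, along the tool's axes at that moment; what a row does not reach only later rows make up. A row lasts 1/12 s, in which the tool goes at most 41.7 mm and 7.16 degrees, less where a joint would pass 70% of its speed; a pose out of reach is approached as far as the arm can. A call with a gripper value outside its range is refused whole. OPENING is the closure, from 0 (fully open) to 1 (shut), set as the call begins (- or left out, the last holds). The fingers move at their own pace and stop on an object; FORCE is the grip in N (left out, the last holds). Time passes only in rows, so rows that repeat a pose let the fingers close. It gives the time, the measured TCP pose, the force, the opening and the grip force at its end, in the units of the state.
- robot.read_state(): the state, without advancing time (a new reading comes with each control period).
- optics.read_camera(name): name is "scene" or "top"; returns (picture, depth): 480x640x3 uint8, red, green, blue; 480x640 float32, m along the optical axis (not along the pixel's ray), 0 where there is no reading.
- optics.camera_info(name): a dict with "camera_matrix" (3x3 intrinsics, pixels), "view" (4x4, takes a point from world to camera coordinates). Camera axes: x right, y down, z forward; pixel columns grow to the right and rows downward; lengths in m; the calibration is good to about 2 mm. A picture is of the moment at which its call begins. camera_info takes no time and is no camera call.
- close_job(): hands the job in; it is judged then, once.
Trained networks look in the newest picture that a camera, given by its name, has taken for a name from the list of things; names that differ only in an ending like _2 or _b are one class to them, and where a whole thing is asked for, a point or a joint stands for the part that bears it (a point fixed in the world has none). Each returns a list of dicts, best first, with "p" (0 to 1); they miss things now and then, are a little off and sometimes report something else, mostly with a low value. They report only what shows in the picture. A call takes as long as a camera call.
- models.look_for(camera, name): "centre" ([x, y, z] in m, in world coordinates, good to about 4 mm: the middle of the surface that is visible of it).
- models.masks_of(camera, name): "region" (480x640 bool, what is visible of it).
The state is a dict: "t": time; "q": joint angles; "dq": joint speeds; "joint_torque": joint torques, N m; "tool_pos": TCP position; "orientation": TCP orientation; "force": force on the tool from outside, world axes, zero at the start; "wrist_torque": the same for the moment, N m; "opening": finger opening in m; "gripper_force": force on a finger pad.
Only numpy, scipy, OpenCV 4.12 (cv2) and the standard library are available. Lean on these libraries where they do the work, as an engineer would, in place of code of your own. Each camera call takes 0.05 s, during which the arm holds its last target. There are 200 camera calls.

## Working session

There is one attempt and no reset: what is moved stays moved. The work goes in short steps, Python scripts to look and compute and a shell command to move; the robot and the scene stay as the last step left them, time stands still between calls to the robot, and variables do not carry over. Pictures are saved under pics/ and viewed, at most 10 in all, crops included, and the job is handed in when it is done.

```bash
mkdir -p pics; cat > h.py <<'E'
import numpy as np,cv2
from plant import robot, optics, close_job, models
def world(cam,u,v,d):
    i=optics.camera_info(cam);K=np.array(i["camera_matrix"]);V=np.linalg.inv(np.array(i["view"]))
    p=np.linalg.inv(K)@np.array([u,v,1.])*d
    return (V@np.append(p,1))[:3]
def pix(cam,p):
    i=optics.camera_info(cam);c=np.array(i["view"])@np.append(p,1);q=np.array(i["camera_matrix"])@c[:3]
    return q[:2]/q[2]
E
python3 - <<'E'
from h import *
for c in ["top","scene"]:
    im,d=optics.read_camera(c); cv2.imwrite(f"pics/{c}0.png",im[:,:,::-1])
    for n in ["cluster","pin_middle_top","pin_plug_top","pin_plain_top","socket","jar","spray","screwdriver"]:
        for r in models.look_for(c,n)[:4]: print(c,n,round(r["p"],2),np.round(r["centre"],4),np.round(pix(c,r["centre"])))
s=robot.read_state();print(s["t"],s["tool_pos"],s["orientation"],s["opening"])
E
```

```text
top cluster 0.75 [ 0.5441 -0.0407  0.0409] [333. 220.]
top jar 0.75 [ 0.4531 -0.112   0.056 ] [357. 251.]
top spray 0.74 [ 0.5695 -0.4341  0.1474] [479. 208.]
top screwdriver 0.61 [ 0.6601 -0.0708  0.0242] [345. 184.]
scene cluster 0.88 [ 0.5818 -0.056   0.0435] [315. 280.]
scene cluster 0.22 [ 0.5499 -0.0409  0.0581] [316. 263.]
scene pin_plug_top 0.53 [0.5397 0.0425 0.06  ] [349. 251.]
scene socket 0.52 [ 0.5414 -0.011   0.064 ] [327. 256.]
scene jar 0.97 [ 0.4762 -0.122   0.046 ] [267. 257.]
scene jar 0.61 [ 0.5673 -0.1282  0.0608] [279. 278.]
scene spray 0.91 [ 0.6039 -0.4408  0.1067] [104. 318.]
scene screwdriver 0.64 [ 0.671  -0.0781  0.0243] [324. 319.]
0.9 [ 0.17088811 -0.57514375  0.23563484] [-3.10888996e+00 -4.51999847e-01  5.01739927e-05] 0.0932099976121485
```

```bash
python3 - <<'E'
import cv2
a=cv2.imread("pics/top0.png")[150:290,260:420];b=cv2.imread("pics/scene0.png")[215:345,230:400]
cv2.imwrite("pics/c1.png",cv2.resize(a,None,fx=5,fy=4.2,interpolation=2)[:, :800] if 0 else cv2.resize(a,(685,600),interpolation=2))
cv2.imwrite("pics/c2.png",cv2.resize(b,(784,600),interpolation=2))
E
```

```text
(no output)
```

View pics/c1.png

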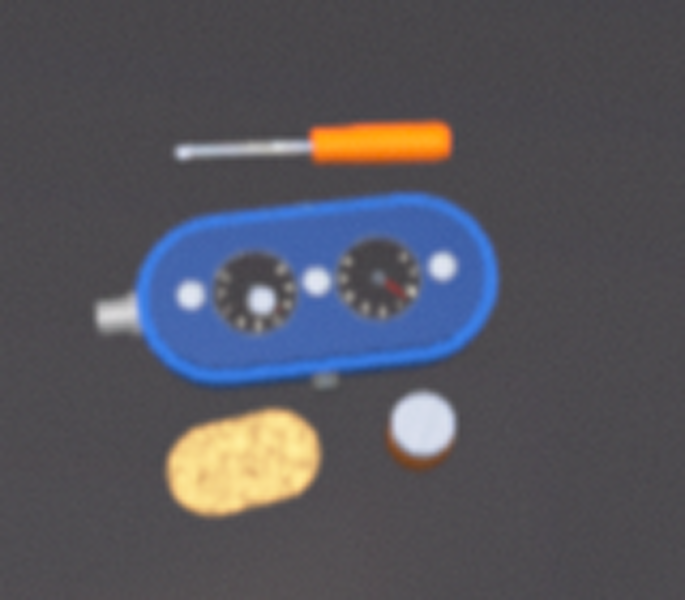

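View pics/c2.png

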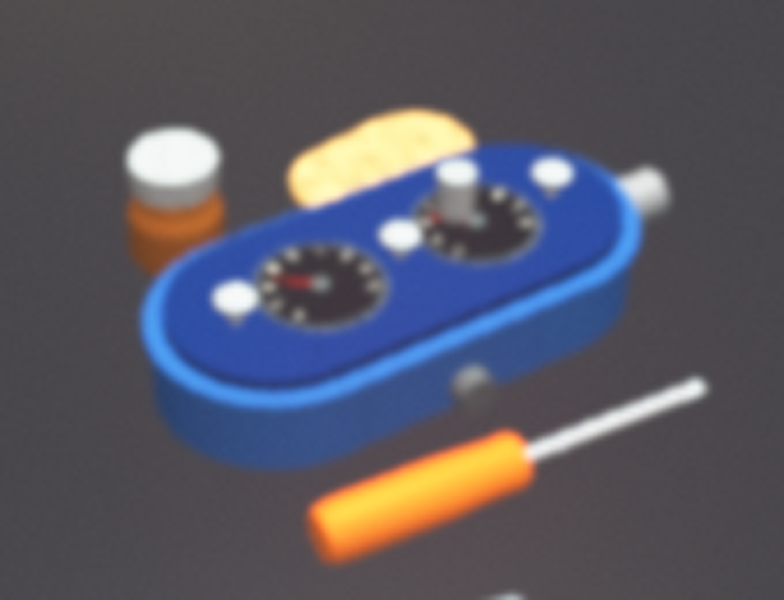

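The top crop shows the pins at about (191,295) plug, (317,282) middle and (442,266) plain. The socket top is at (262,300) and the spout is on the left (+y). The scene crop agrees. Next I refine the blobs and triangulate them.

```bash
python3 - <<'E'
from h import *
from scipy.spatial.transform import Rotation as R
g={"top":[(304.6,218.9),(334,215.8),(363.2,212.1),(321.2,220)],"scene":[(349.7,252.3),(316.9,265.5),(281.2,279.6),(329,252.3)]}
P={};c={}
for n in g:
    i=optics.camera_info(n);P[n]=np.array(i["camera_matrix"])@np.array(i["view"])[:3]
    im=cv2.imread(f"pics/{n}0.png").astype(float); w=im.min(2); _,d=optics.read_camera(n); c[n]=[]
    for u,v in g[n]:
        U,V=int(round(u)),int(round(v)); r=5; yy,xx=np.mgrid[V-r:V+r+1,U-r:U+r+1]
        z=w[V-r:V+r+1,U-r:U+r+1]; z=np.where(z>170,z-150,0)
        if n=="scene": z[yy>v+3]=0
        m=((xx*z).sum()/z.sum(),(yy*z).sum()/z.sum()); c[n].append(m)
        print(n,np.round(m,2),(z>0).sum(),np.round(world(n,*m,np.median(d[V-1:V+2,U-1:U+2])),4))
pts=[]
for a,b in zip(c["top"],c["scene"]):
    X=cv2.triangulatePoints(P["top"],P["scene"],np.array(a),np.array(b))[:,0];X=X[:3]/X[3]
    print("tri",np.round(X,4),"err",[np.round(pix(n,X)-np.array(q),2) for n,q in(("top",a),("scene",b))]);pts.append(X)
ax=pts[0]-pts[2];print("len",np.linalg.norm(ax),"ang",np.arctan2(ax[1],ax[0]))
s=robot.read_state();M=R.from_rotvec(s["orientation"]).as_matrix();print(M.round(3),s["t"],s["force"])
for n in ["top","scene"]:
    for p in pts: pass
E
```

```text
top [304.03 218.41] 25 [0.5396 0.0438 0.0596]
top [333.41 215.19] 24 [ 0.5532 -0.04    0.0593]
top [362.85 211.73] 23 [ 0.5674 -0.1241  0.0595]
top [320.82 219.8 ] 22 [ 0.5353 -0.0047  0.0697]
scene [349.35 251.96] 36 [0.5411 0.042  0.0579]
scene [316.53 265.39] 42 [ 0.5559 -0.0419  0.0578]
scene [280.76 279.11] 49 [ 0.5706 -0.1258  0.06  ]
scene [328.16 251.16] 59 [ 0.5355 -0.0062  0.07  ]
tri [0.5401 0.0435 0.0569] err [array([0.15, 0.08]), array([ 0.37, -0.04])]
tri [ 0.5539 -0.0403  0.0559] err [array([0.12, 0.05]), array([ 0.3 , -0.02])]
tri [ 0.5678 -0.1244  0.0574] err [array([0.08, 0.03]), array([ 0.19, -0.01])]
tri [ 0.5352 -0.0051  0.0696] err [array([0.15, 0.07]), array([ 0.38, -0.03])]
len 0.17021179423038638 ang 1.7345045667882106
[[ 0.959  0.285 -0.   ]
 [ 0.285 -0.959  0.   ]
 [ 0.    -0.    -1.   ]] 1.0 [-0.17137465  0.23002489  0.07841293]
```

Pins: plug (0.540, 0.0435), middle (0.554, -0.040), plain (0.568, -0.124), with tops at about 59 mm. I move with the jaws shut, and turn so that the closing line lies across the cluster.

```bash
python3 -m inch '{"travel":[[0.026,-0.02,0],[0.052,-0.04,0],[0.078,-0.06,0],[0.104,-0.08,0],[0.13,-0.101,0],[0.156,-0.121,0],[0.182,-0.141,0],[0.208,-0.162,0],[0.234,-0.182,0],[0.26,-0.202,0]],"spin":[-0.07,-0.14,-0.21,-0.29,-0.36,-0.43,-0.5,-0.58,-0.65,-0.72]}' 1 10
cat > goal.py <<'E'
import sys
from h import *
from scipy.spatial.transform import Rotation as R
s=robot.read_state();M=R.from_rotvec(s["orientation"]).as_matrix()
G={"mid":(.554,-.040),"plug":(.540,.0435),"plain":(.568,-.124)}[sys.argv[1]]
d=M.T@(np.array([*G,float(sys.argv[2])])-s["tool_pos"])
a=np.arctan2(M[1,0],M[0,0]);print(s["t"],"pos",s["tool_pos"].round(4) if hasattr(s["tool_pos"],"round") else s["tool_pos"],"travel",d.round(4),"spin",round(a-1.7345,3),"tilt",M[:,2].round(3),"F",np.round(s["force"],2),"open",s["opening"],"q",np.round(s["q"],2))
E
python3 goal.py mid 0.236
```

```text
t: 1.83
tool_pos: [0.3633, -0.3061, 0.2359]
orientation: [2.747, 1.523, 0.0]
force: [0.9, 0.0, -0.3]
opening: 0.0308
gripper_force: 0.0
1.8333 pos [ 0.3633 -0.3061  0.2359] travel [ 3.267e-01  2.070e-02 -2.000e-04] spin -0.722 tilt [ 0. -0. -1.] F [ 0.9  0.  -0.3] open 0.030844918421102353 q [-0.81 -0.21  1.82  0.    1.53 -0.25]
```

```bash
python3 -m inch '{"travel":[[0.036,0.002,0],[0.072,0.004,0],[0.108,0.007,0],[0.144,0.009,0],[0.18,0.011,0],[0.216,0.014,0],[0.252,0.016,0],[0.288,0.018,0],[0.312,0.02,0],[0.327,0.021,0]],"spin":[-0.07,-0.14,-0.22,-0.3,-0.38,-0.46,-0.54,-0.62,-0.69,-0.722]}'
python3 -m inch '{"travel":[[0,0,0.02],[0,0,0.05],[0,0,0.08],[0,0,0.1],[0,0,0.11],[0,0,0.12],[0,0,0.12],[0,0,0.12]],"spin":[0,0,0,0,0,0,0,0]}'
python3 goal.py mid 0.076; python3 - <<'E'
from h import *
a=optics.read_camera("top")[0][150:290,260:420,::-1];b=optics.read_camera("scene")[0][190:345,230:400,::-1]
cv2.imwrite("pics/m1.png",np.hstack([cv2.resize(a,(400,400),interpolation=2),cv2.resize(b,(400,400),interpolation=2)]))
E
```

```text
t: 2.67
tool_pos: [0.5558, -0.0394, 0.2356]
orientation: [-2.03, -2.398, -0.001]
force: [-0.4, 0.3, 0.9]
opening: 0.0004
gripper_force: 0.0
t: 3.33
tool_pos: [0.555, -0.0423, 0.1164]
orientation: [2.037, 2.391, 0.0]
force: [0.5, -0.0, 0.0]
opening: 0.0002
gripper_force: 0.0
3.3333 pos [ 0.555  -0.0423  0.1164] travel [ 0.0024 -0.0007  0.0404] spin -0.004 tilt [ 0.001 -0.    -1.   ] F [ 0.45 -0.    0.05] open 0.00019171326389027415 q [-0.17  0.1   1.74 -0.    1.3  -0.33]
```

View pics/m1.png

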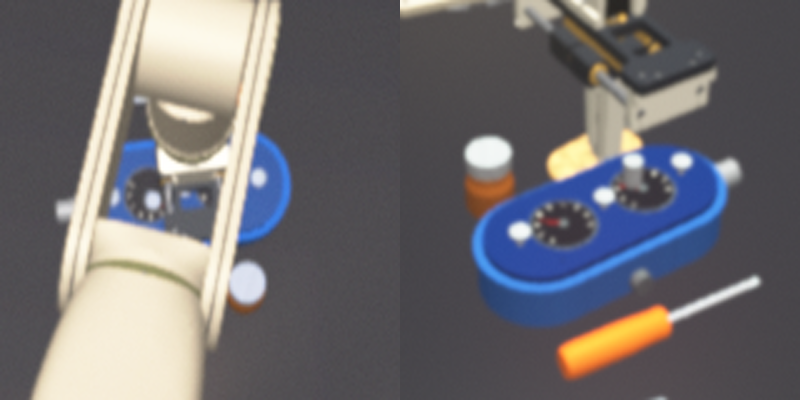

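The left view is mostly blocked by the arm. The right view shows the finger standing over the middle pin, in line with it and clear of the socket. I descend to just above the head.

```bash
python3 -m inch '{"travel":[[0.002,-0.001,0.008],[0.002,-0.001,0.018],[0.002,-0.001,0.026],[0.002,-0.001,0.032],[0.002,-0.001,0.035],[0.002,-0.001,0.035]],"spin":[0,0,0,0,0,0]}'
python3 -m inch '{"travel":[[0,0,0.001],[0,0,0.002],[0,0,0.003],[0,0,0.004],[0,0,0.005],[0,0,0.006],[0,0,0.007],[0,0,0.008]],"spin":[0,0,0,0,0,0,0,0]}'
python3 goal.py mid 0.067
```

```text
t: 3.93
tool_pos: [0.5524, -0.04, 0.0791]
orientation: [-2.035, -2.39, 0.002]
force: [0.7, 0.1, -0.7]
opening: 0.0001
gripper_force: 0.0
t: 4.6
tool_pos: [0.5535, -0.0402, 0.0729]
orientation: [2.036, 2.392, 0.0]
force: [-0.8, 0.0, 2.5]
opening: 0.0006
gripper_force: 1.5
4.6 pos [ 0.5535 -0.0402  0.0729] travel [0.0001 0.0005 0.0059] spin -0.004 tilt [ 0. -0. -1.] F [-0.76  0.02  2.54] open 0.0005503733868108127 q [-0.16  0.15  1.78  0.    1.22 -0.32]
```

```bash
python3 -m inch '{"travel":[[0,0,0.0008],[0,0,0.0016],[0,0,0.0024],[0,0,0.003],[0,0,0.003]],"spin":[0,0,0,0,0]}'
python3 goal.py mid 0.067
```

```text
t: 5.02
tool_pos: [0.5535, -0.0402, 0.0696]
orientation: [2.037, 2.392, 0.0]
force: [1.1, 0.3, 1.2]
opening: 0.0006
gripper_force: 0.6
5.0167 pos [ 0.5535 -0.0402  0.0696] travel [0.0001 0.0005 0.0026] spin -0.004 tilt [ 0. -0. -1.] F [1.11 0.28 1.15] open 0.0006284319903423028 q [-0.16  0.15  1.78 -0.    1.21 -0.32]
```

```bash
python3 -m inch '{"travel":[[0,0,0.0005],[0,0,0.001],[0,0,0.0015],[0,0,0.002]],"spin":[0,0,0,0]}'
python3 -m inch '{"travel":[[0,0,0.0003],[0,0,0.0006]],"spin":[0,0]}'
```

```text
t: 5.35
tool_pos: [0.5535, -0.0402, 0.0677]
orientation: [2.037, 2.392, 0.0]
force: [0.2, -0.3, 2.6]
opening: 0.0007
gripper_force: 1.5
t: 5.52
tool_pos: [0.5535, -0.0402, 0.0673]
orientation: [2.037, 2.392, 0.0]
force: [-0.9, -1.0, 6.6]
opening: 0.0006
gripper_force: 3.4
```

```bash
python3 -m inch '{"travel":[[0,0,0.0002],[0,0,0.0003],[0,0,0.0003]],"spin":[0,0,0]}'
```

```text
t: 5.77
tool_pos: [0.5535, -0.0402, 0.0673]
orientation: [2.037, 2.392, 0.0]
force: [-0.4, -0.1, 6.4]
opening: 0.0004
gripper_force: 3.4
```

Height stops at 67.3 mm while the force rises, so the middle pin is home. I rise, cross over the socket and move to the plug pin.

```bash
python3 -m inch '{"travel":[[0,0,-0.01],[0,0,-0.03],[0,0,-0.05],[0,0,-0.06],[0,0,-0.06]],"spin":[0,0,0,0,0]}'
python3 -m inch '{"travel":[[0.01,0,0],[0.025,0,0],[0.04,0,0],[0.055,0,0],[0.07,0,0],[0.08,0,0],[0.085,0,0],[0.085,0,0]],"spin":[0,0,0,0,0,0,0,0]}'
python3 goal.py plug 0.080;python3 - <<'E'
from h import *
a=optics.read_camera("scene")[0][215:325,230:400,::-1]
cv2.imwrite("pics/m2.png",cv2.resize(a,(680,440),interpolation=2))
E
```

```text
t: 6.18
tool_pos: [0.5551, -0.0404, 0.1298]
orientation: [2.034, 2.389, 0.004]
force: [0.8, -1.1, -0.9]
opening: 0.0008
gripper_force: 0.0
t: 6.85
tool_pos: [0.5389, 0.0449, 0.1257]
orientation: [-2.034, -2.392, 0.001]
force: [-0.6, -1.2, 0.2]
opening: 0.0007
gripper_force: 0.0
6.85 pos [0.5389 0.0449 0.1257] travel [-0.0016  0.0009  0.0457] spin -0.002 tilt [-0.002  0.    -1.   ] F [-0.56 -1.17  0.24] open 0.0007172821633421298 q [-0.01  0.05  1.78  0.    1.31 -0.17]
```

View pics/m2.png

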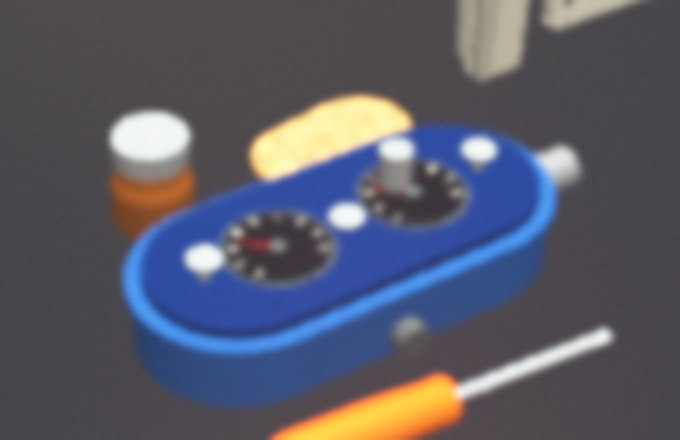

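The picture shows the middle pin flush on the frame at (347,215). The end pins still stand out, with their stems visible at (479,150) and (204,258), and the socket is undisturbed. Now the plug pin.

```bash
python3 -m inch '{"travel":[[0,0,0.01],[0,0,0.025],[0,0,0.037],[0,0,0.043],[0,0,0.045],[0,0,0.045]],"spin":[0,0,0,0,0,0]}'
python3 goal.py plug 0.067
python3 -m inch '{"travel":[[0,0,0.001],[0,0,0.002],[0,0,0.003],[0,0,0.004],[0,0,0.005],[0,0,0.006],[0,0,0.007],[0,0,0.008]],"spin":[0,0,0,0,0,0,0,0]}'
python3 goal.py plug 0.067
```

```text
t: 7.4
tool_pos: [0.5391, 0.0435, 0.0807]
orientation: [-2.037, -2.39, 0.002]
force: [-0.3, 0.5, 0.8]
opening: 0.0005
gripper_force: 0.0
7.4 pos [0.5391 0.0435 0.0807] travel [-0.0001  0.0009  0.0137] spin -0.004 tilt [-0.002  0.    -1.   ] F [-0.27  0.47  0.83] open 0.0005076771371132035 q [-0.01  0.1   1.81 -0.    1.23 -0.17]
t: 8.07
tool_pos: [0.54, 0.0438, 0.074]
orientation: [2.036, 2.392, 0.001]
force: [-1.4, 0.4, 3.2]
opening: 0.0005
gripper_force: 1.5
8.0667 pos [0.54   0.0438 0.074 ] travel [-0.0003 -0.0001  0.007 ] spin -0.004 tilt [ 0.001  0.    -1.   ] F [-1.39  0.42  3.23] open 0.00046988507131349755 q [-0.01  0.11  1.81  0.    1.21 -0.17]
```

```bash
python3 -m inch '{"travel":[[0,0,0.0008],[0,0,0.0016],[0,0,0.0024],[0,0,0.0032],[0,0,0.004],[0,0,0.0045],[0,0,0.005]],"spin":[0,0,0,0,0,0,0]}'
python3 -m inch '{"travel":[[0,0,0.0004],[0,0,0.0008],[0,0,0.0008]],"spin":[0,0,0]}'
```

```text
t: 8.65
tool_pos: [0.54, 0.0438, 0.0688]
orientation: [2.037, 2.392, 0.001]
force: [1.1, 0.8, 1.7]
opening: 0.0005
gripper_force: 1.5
t: 8.9
tool_pos: [0.54, 0.0438, 0.068]
orientation: [2.037, 2.392, 0.0]
force: [2.1, 0.6, 1.9]
opening: -0.0
gripper_force: 1.1
```

```bash
python3 -m inch '{"travel":[[0,0,0.0004],[0,0,0.0008]],"spin":[0,0]}'
python3 -m inch '{"travel":[[0,0,0.0003],[0,0,0.0004],[0,0,0.0004]],"spin":[0,0,0]}'
```

```text
t: 9.07
tool_pos: [0.54, 0.0438, 0.0673]
orientation: [2.037, 2.392, 0.0]
force: [1.5, 0.8, 6.7]
opening: 0.0006
gripper_force: 3.5
t: 9.32
tool_pos: [0.54, 0.0438, 0.0673]
orientation: [2.037, 2.392, 0.0]
force: [0.7, 0.5, 6.8]
opening: 0.0004
gripper_force: 3.4
```

Plug pin is home (same stop at 67.3 mm). I rise and move 170 mm to the plain end.

```bash
python3 -m inch '{"travel":[[0,0,-0.01],[0,0,-0.03],[0,0,-0.05],[0,0,-0.065],[0,0,-0.065]],"spin":[0,0,0,0,0]}'
python3 -m inch '{"travel":[[-0.01,0,0],[-0.03,0,0],[-0.055,0,0],[-0.08,0,0],[-0.105,0,0],[-0.13,0,0],[-0.15,0,0],[-0.165,0,0],[-0.17,0,0],[-0.17,0,0]],"spin":[0,0,0,0,0,0,0,0,0,0]}'
python3 goal.py plain 0.080;python3 - <<'E'
from h import *
a=optics.read_camera("scene")[0][215:325,230:400,::-1]
cv2.imwrite("pics/m3.png",cv2.resize(a,(680,440),interpolation=2))
E
```

```text
t: 9.73
tool_pos: [0.5415, 0.0437, 0.1355]
orientation: [2.034, 2.389, 0.004]
force: [0.9, 0.3, 0.8]
opening: 0.0006
gripper_force: 0.0
t: 10.57
tool_pos: [0.5661, -0.1251, 0.1305]
orientation: [-2.038, -2.389, 0.001]
force: [0.6, -0.3, 0.3]
opening: -0.0002
gripper_force: 0.0
10.5667 pos [ 0.5661 -0.1251  0.1305] travel [0.0008 0.0021 0.0505] spin -0.006 tilt [-0.002  0.001 -1.   ] F [ 0.58 -0.26  0.28] open -0.00015505993050473634 q [-0.31  0.15  1.66 -0.    1.33 -0.46]
```

View pics/m3.png

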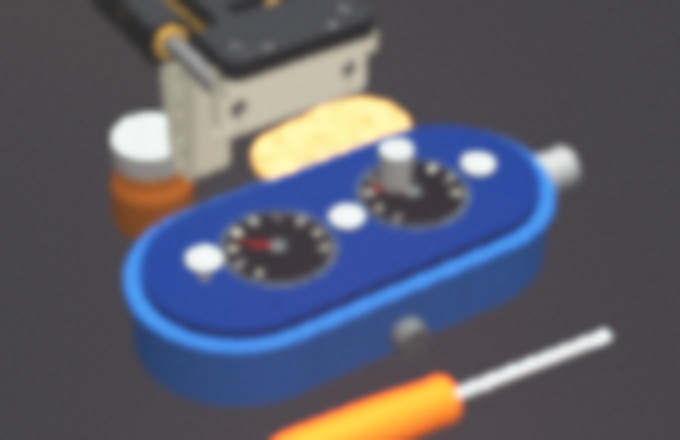

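The picture shows the middle (347,215) and plug (479,163) pins flush and the plain pin (204,258) still out, with the finger above it. Nothing else has moved.

```bash
python3 -m inch '{"travel":[[0.001,0.001,0.01],[0.001,0.001,0.025],[0.001,0.001,0.04],[0.001,0.001,0.047],[0.001,0.001,0.049],[0.001,0.001,0.049]],"spin":[0,0,0,0,0,0]}'
python3 -m inch '{"travel":[[0,0,0.001],[0,0,0.002],[0,0,0.003],[0,0,0.004],[0,0,0.005],[0,0,0.006],[0,0,0.007],[0,0,0.008]],"spin":[0,0,0,0,0,0,0,0]}'
python3 goal.py plain 0.067
```

```text
t: 11.12
tool_pos: [0.5671, -0.1219, 0.0818]
orientation: [-2.035, -2.392, 0.001]
force: [0.7, 0.1, -0.1]
opening: 0.0008
gripper_force: 0.0
t: 11.78
tool_pos: [0.5678, -0.123, 0.075]
orientation: [2.037, 2.392, 0.0]
force: [-1.2, -0.2, 2.9]
opening: 0.0006
gripper_force: 1.5
11.7833 pos [ 0.5678 -0.123   0.075 ] travel [-0.001  0.     0.008] spin -0.004 tilt [ 0. -0. -1.] F [-1.23 -0.18  2.91] open 0.0005918793518306216 q [-0.3   0.21  1.7  -0.    1.23 -0.46]
```

```bash
python3 -m inch '{"travel":[[0,0,0.0008],[0,0,0.0016],[0,0,0.0024],[0,0,0.0032],[0,0,0.004],[0,0,0.0048],[0,0,0.0056],[0,0,0.0064],[0,0,0.007],[0,0,0.007]],"spin":[0,0,0,0,0,0,0,0,0,0]}'
python3 -m inch '{"travel":[[0,0,0.0004],[0,0,0.0008],[0,0,0.0008]],"spin":[0,0,0]}'
```

```text
t: 12.62
tool_pos: [0.5678, -0.123, 0.0676]
orientation: [2.037, 2.392, 0.0]
force: [1.2, -1.0, 1.8]
opening: 0.0001
gripper_force: 0.8
t: 12.87
tool_pos: [0.5678, -0.123, 0.0673]
orientation: [2.037, 2.392, 0.0]
force: [-1.3, -0.1, 5.5]
opening: 0.0002
gripper_force: 2.5
```

```bash
python3 -m inch '{"travel":[[0,0,0.0003],[0,0,0.0005],[0,0,0.0005],[0,0,0.0005]],"spin":[0,0,0,0]}'
python3 -m inch '{"travel":[[0,0,-0.01],[0,0,-0.03],[0,0,-0.06],[0,0,-0.09],[0,0,-0.12],[0,0,-0.14],[0,0,-0.15],[0,0,-0.15]],"spin":[0,0,0,0,0,0,0,0]}'
python3 - <<'E'
from h import *
a=optics.read_camera("scene")[0][215:325,230:400,::-1]
cv2.imwrite("pics/m4.png",cv2.resize(a,(680,440),interpolation=2))
E
```

```text
t: 13.2
tool_pos: [0.5679, -0.123, 0.0673]
orientation: [2.037, 2.392, 0.0]
force: [-3.0, 0.1, 9.0]
opening: 0.0004
gripper_force: 4.4
t: 13.87
tool_pos: [0.569, -0.1232, 0.2195]
orientation: [2.034, 2.389, 0.003]
force: [0.2, -0.2, 0.2]
opening: 0.0002
gripper_force: 0.0
```

View pics/m4.png

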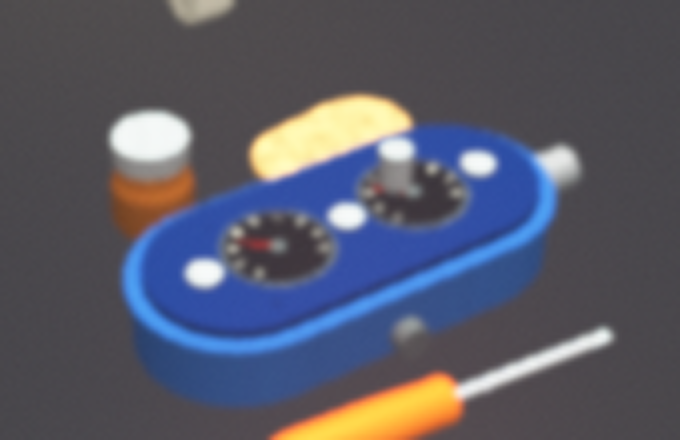

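All three heads sit flush, at (204,273), (347,215) and (479,163). The socket is upright, nothing has moved and the arm is clear.

```bash
python3 -c "
from plant import close_job
print(close_job())"
```

```text
the job is handed in; nothing more can be done
None
```

I pressed all three pins home in the required order (middle, plug-spout end, plain end), each to the same stop height with readings of at most 9 N, left the cluster, socket and nearby items in view visibly undisturbed, and handed the job in at about 14 s; no verdict was returned.

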